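# Eject a formed bronze plate from the die and stand it in the tote

### The job

Push the red lever handle over, away from the robot, all the way to its stop so that the die's hinged floor tips the formed bronze plate up; then take the plate by its raised edge and lift it clear of the die. Stand it on end on the yellow pad in the free slot of the blue tote, feeling for the touch and setting it down gently, neither dropped nor pressed down hard, and let go. Leave the two finished plates in the tote, the loose bushes and the oil bottle as they are.

Things in the scene. Friction and masses are not known exactly. Their poses are not given: they have to be found in the camera images.
- plate: formed bronze plate, 110 x 90 x 12 mm (x, y, z), 0.65 kg, 24 mm hole in its middle. Origin: centre of its underside. It starts flat in the die cavity (x along the die's x, 3 mm gaps at the sides), too wide to pinch. Tipped up, its +x end stays down on a 10 mm lip at the hinge; its -x end rises, and the last 44 mm there overhang the hinged floor, so a finger fits under it
- plate_mid (a point): the centre of the formed plate's volume (6 mm above its underside); axes as the plate's
- die: fixed steel forming die on a green foot; top face 62 mm, cavity floor 50 mm above the bench. Origin: on the bench under the hinge axis of its ejector floor. The block spans x -150 to +45 mm, y -75 to +75 mm. -x is the side towards the robot
- hinge (a point): the hinge axis of the ejector floor (runs along the die's y), at the cavity's far end, 50 mm above the bench; axes as the die's
- ejector (a joint): angle of the hinged ejector floor and its lever (one rigid piece, the lever stands beside the die on its -y side): 0 flat, 1.05 at the stop, where the plate stands 60 degrees up from level. It is stiff (about 10 N at the handle) and stays where it is left
- handle (a point): centre of the red handle bar, 64 mm long along the die's y, 18 mm thick. It sits 140 mm from the hinge axis, 112 mm to the die's -y side, and at 0 leans 30 degrees towards the robot from upright; at the stop it leans 30 degrees away. Axes turn with the lever: at joint 0 as the die's
- tote: fixed blue tote, 250 mm (x) by 140 mm (y), rim 64 mm high, with a black insert (top 52 mm above the bench) that has three slots at x = -65, 0 and +65 mm, each 24 mm wide (x) and 128 mm long (y), floor 6 mm above the bench. Origin: centre of its underside
- pad: yellow pad, 22 x 120 x 3 mm, fixed on the floor of the one free slot. Origin: centre of its underside (6 mm above the bench); axes as the tote's. It is in a different slot from run to run
- done_a: finished bronze plate like the formed one, standing on end in a slot, 110 mm tall, 90 mm along y, 12 mm thick along x; loose. Origin: centre of its lower edge
- done_b: the second finished plate, the same, in another slot
- bush_a: loose bronze bush, 60 mm across, 60 mm tall, standing; origin at the centre of its underside
- bush_b: loose bronze bush, 52 mm across, 70 mm tall, standing; origin at the centre of its underside
- oiler: loose yellow oil bottle with a red cap, 56 mm across, 140 mm tall; origin at the centre of its underside
Mind the look-alikes: they are no part of the job. What is shaped like the plate but grey or purple is not meant.

How it is judged (in metres and radians):
On the way, in this order (a step that is already met when the one before it is completed fails the run):
1. the lever is pushed over to its stop, so that the plate is tipped up (value of joint ejector above 0.95 rad), for 0.2 s.
2. the plate is lifted clear of the die (height (world z) of plate_mid above 0.135 m and contact force between plate and die below 0.1 N and contact force between plate and the fingers above 1 N), for 0.2 s.
At the end, for the whole second after the job is handed in: the formed plate stands on end on the yellow pad in the free slot (centre within 18 mm across and 25 mm along the slot, 50 to 64 mm above the pad's underside; upright within 0.35 rad, square to the slot within 0.4 rad), at rest, and both finished plates stand within 0.35 rad of upright (x of plate_mid in the frame of pad between -0.018 and 0.018 m and y of plate_mid in the frame of pad between -0.025 and 0.025 m and z of plate_mid in the frame of pad between 0.05 and 0.064 m and angle between the x axis of plate and the z axis of pad, either way round below 0.35 rad and angle between the z axis of plate and the x axis of pad, either way round below 0.4 rad and linear speed of plate below 0.02 m/s and angular speed of plate below 0.2 rad/s and angle between each of done_a, done_b's own z axis and vertical below 0.35 rad); the robot touches nothing.
It fails at once if the formed plate is pressed hard into the tote (over 60 N) (contact force between plate and pad above 60 N or contact force between plate and tote above 60 N).
It fails at once if the formed plate is dropped (moves faster than 0.5 m/s with no finger on it) (linear speed of plate above 0.5 m/s and contact force between plate and the fingers below 0.05 N).
It fails at once if a finished plate is moved more than 30 mm or pushed over (more than 0.35 rad) (distance of any of done_a, done_b from where it was at the start of the episode above 0.03 m or angle between any of done_a, done_b's own z axis and vertical above 0.35 rad).
It fails at once if a loose bush or the oil bottle is moved more than 30 mm (distance of any of bush_a, bush_b, oiler from where it was at the start of the episode above 0.03 m).
It also fails if it takes over 72 s, if anything falls off the work surface, if the arm or the gripper's body presses on something with over 40 N, if the wrist force passes 120 N, or if a joint passes its speed limit or range.

### The arm

A 7-joint arm with a two-finger parallel gripper is mounted at the origin on the work surface. World frame = base frame: x ahead of the robot, y to its left, z up, the work surface at z = 0. Lengths are in m, angles in degrees, forces in N, time in s.
With the tool pointing down it reaches from about 0.4 to 0.925 m from the base axis. Payload 5.6 kg.
Tool frame: the origin (TCP) lies midway between the tips of the shut fingers; the grasp point (between the pads) lies 19 mm behind it (env.grip_point_offset is the distance from the TCP to the grasp point, in m); z points along the fingers, y is the line along which they close (so a half turn about z gives the same grasp; the last joint's range is limited). The gripper opens to 85 mm and grips with 20 to 120 N. Pads are 22 mm wide; open, the fingers measure 114 mm over their backs; the gripper's body (76 mm by 85 mm) begins 54 mm behind the grasp point. The pads swing forward as they close: fully open they stand 13 mm farther back than shut.
Start: joints at [-70.989, 26.786, -0.665, 91.828, 0.344, 61.387, -3.226], TCP at [0.238, 0.605, 0.231] pointing down, gripper open.
Joint ranges: [-144.91, 144.91], [-17.63, 115.5], [-89.93, 88.59], [15.96, 139.68], [-74.01, 254.01], [8.47, 105.57], [-167.45, 167.45]. Speed limits (degrees/s): [147.25, 147.25, 180, 180, 180, 180, 180].

### API

Orientations are given as a 3x3 rotation matrix whose columns are the frame's x, y, z axes.
In Python, from rig import env, get_state, vision, order gives the robot as it stands. Calls block until the motion is done:
- env.movep(position, orientation): joint-space move of the TCP to a pose.
- env.move_l(position, ori=None, v=0.15, threshold=None): straight line of the TCP; ori=None keeps the orientation; v is the mean speed in m/s. With threshold (N) it stops when the force on the tool has changed by that much, and returns True; else False.
- env.set_joints(angles): joint-space move.
- env.grip(opening, force=None): finger opening in m; force is the grip in N (None keeps the last); returns when the fingers have stopped.
- env.wait(seconds).
- env.solve_ik(position, orientation): joint angles nearest the present ones, or None.
- get_state(): the state.
- vision.camera(name): name is "scene" or "top" or "wrist"; returns (picture, depth): 384x512x3 uint8, red, green, blue; 384x512 float32, m along the optical axis (not along the pixel's ray), 0 where there is no reading.
- vision.get_calibration(name): a dict with "fx", "fy", "cx", "cy" (pixels), "dist_coeffs" ([k1, k2, p1, p2, k3] as OpenCV has them; the pictures are not rectified), "T" (4x4, takes a point from camera to world coordinates). Camera axes: x right, y down, z forward; pixel columns grow to the right and rows downward; lengths in m; the calibration is good to about 2 mm. A picture is of the moment at which its call begins: read the wrist's pose just before it. get_calibration takes no time and is no camera call; for the wrist camera it gives the pose at the moment of the call.
A pose or a line that the arm cannot do raises env.Unreachable and nothing moves.
- order.finish_job(): hands the job in; it is judged then, once.
Trained networks look in the newest picture that a camera, given by its name, has taken for a name from the list of things; names that differ only in an ending like _2 or _b are one class to them, and where a whole thing is asked for, a point or a joint stands for the part that bears it (a point fixed in the world has none). Each returns a list of dicts, best first, with "confidence" (0 to 1); they miss things now and then, are a little off and sometimes report something else, mostly with a low value. They report only what shows in the picture. A call takes as long as a camera call. They do not tell look-alikes from the thing itself.
- vision.look_for(target, camera): "centre" ([column, row] in pixels, amid what is visible of it).
- vision.masks_of(target, camera): "pixels" (384x512 bool, what is visible of it) and "centre" ([column, row] in pixels, amid what is visible of it).
The state is a dict: "t": time; "joint_pos": joint angles; "qd": joint speeds; "tau": joint torques, N m; "tool_pos": TCP position; "ee_rot": TCP orientation; "force": force on the tool from outside, world axes, zero at the start; "torque": the same for the moment, N m; "width": finger opening in m; "gripper_force": force on a finger pad.
Only numpy, scipy, OpenCV 4.12 (cv2) and the standard library are available. Lean on these libraries where they do the work, as an engineer would, in place of code of your own. Each camera call takes 0.05 s, during which the arm holds its last target. There are 200 camera calls.

## Working session

There is one attempt and no reset: what is moved stays moved. The work goes in short steps, each a Python script; the robot and the scene stay as the last script left them, time stands still between calls to the robot, and variables do not carry over. Pictures are saved under pics/ and viewed, at most 10 in all, crops included, and the job is handed in when it is done.

```bash
ls; mkdir -p pics; cat > h.py <<'E'
import numpy as np, cv2
from rig import env, get_state, vision, order
def world(cam, uv, depth=None, z=None, cal=None):
    c=cal or vision.get_calibration(cam); K=np.array([[c['fx'],0,c['cx']],[0,c['fy'],c['cy']],[0,0,1.]])
    p=cv2.undistortPoints(np.array(uv,float).reshape(-1,1,2),K,np.array(c['dist_coeffs'],float)).reshape(-1,2)
    r=np.c_[p,np.ones(len(p))]; T=np.array(c['T'])
    if depth is not None: return (r*np.array(depth).reshape(-1,1))@T[:3,:3].T+T[:3,3]
    d=r@T[:3,:3].T; return T[:3,3]+d*((z-T[2,3])/d[:,2])[:,None]
def cloud(cam,depth,mask,cal=None):
    m=mask&(depth>0); v,u=np.nonzero(m); return world(cam,np.c_[u,v],depth[m],cal=cal)
def save(n,rgb): cv2.imwrite('pics/%s.png'%n,rgb[:,:,::-1])
E
python3 - <<'E'
from h import *
for cam in ['top','scene']:
    p,d=vision.camera(cam); save(cam,p); np.savez(cam,p=p,d=d)
    for t in ['plate','handle','die','tote','pad','done_a','bush_a','bush_b','oiler']:
        for m in vision.masks_of(t,cam):
            c=cloud(cam,d,m['pixels'])
            print(cam,t,round(m['confidence'],2),np.round(m['centre']),m['pixels'].sum(),np.round(np.median(c,0),3) if len(c) else '', np.round(np.percentile(c,[3,97],axis=0),3).tolist() if len(c) else '')
E
```

```text
pics
top plate 0.8 [181. 288.] 1385 [0.278 0.239 0.012] [[0.234, 0.188, 0.002], [0.322, 0.29, 0.016]]
top plate 0.74 [342. 200.] 327 [ 0.511 -0.214  0.01 ] [[0.497, -0.267, 0.006], [0.523, -0.165, 0.052]]
top plate 0.73 [201. 205.] 1422 [0.497 0.188 0.062] [[0.445, 0.144, 0.054], [0.548, 0.233, 0.066]]
top plate 0.66 [304. 268.] 1289 [ 0.338 -0.083  0.012] [[0.284, -0.138, 0.008], [0.392, -0.029, 0.016]]
top plate 0.65 [116. 236.] 1313 [0.408 0.41  0.012] [[0.354, 0.356, 0.008], [0.463, 0.46, 0.016]]
top handle 0.62 [238. 209.] 509 [0.49  0.088 0.119] [[0.458, 0.055, 0.004], [0.559, 0.21, 0.182]]
top die 0.88 [215. 208.] 3964 [0.494 0.152 0.062] [[0.401, 0.074, 0.01], [0.593, 0.262, 0.178]]
top tote 0.75 [342. 182.] 4346 [ 0.565 -0.207  0.053] [[0.457, -0.28, 0.008], [0.695, -0.136, 0.067]]
top pad 0.85 [344. 202.] 312 [ 0.512 -0.223  0.009] [[0.5, -0.271, 0.006], [0.525, -0.168, 0.052]]
top pad 0.34 [214. 208.] 3889 [0.493 0.148 0.062] [[0.401, 0.073, 0.01], [0.591, 0.263, 0.178]]
top done_a 0.69 [346. 152.] 467 [ 0.637 -0.2    0.093] [[0.634, -0.249, 0.02], [0.661, -0.161, 0.119]]

[... 1737 characters left out ...]
ush_a 0.82 [334. 167.] 386 [0.578 0.406 0.048] [[0.55, 0.396, 0.001], [0.597, 0.507, 0.072]]
scene bush_a 0.68 [268. 198.] 3318 [0.54  0.127 0.059] [[0.4, 0.068, 0.003], [0.604, 0.256, 0.174]]
scene bush_a 0.62 [317. 252.] 662 [0.757 0.063 0.044] [[0.729, 0.046, 0.006], [0.782, 0.099, 0.063]]
scene bush_b 0.82 [334. 167.] 386 [0.578 0.406 0.048] [[0.55, 0.396, 0.001], [0.597, 0.507, 0.072]]
scene bush_b 0.68 [268. 198.] 3318 [0.54  0.127 0.059] [[0.4, 0.068, 0.003], [0.604, 0.256, 0.174]]
scene bush_b 0.62 [317. 252.] 662 [0.757 0.063 0.044] [[0.729, 0.046, 0.006], [0.782, 0.099, 0.063]]
scene oiler 0.63 [279. 298.] 1042 [ 0.79  -0.123  0.087] [[0.762, -0.138, 0.009], [0.807, -0.097, 0.142]]
```

```bash
python3 - <<'E'
from h import *
D=np.load('top.npz');p,d=D['p'],D['d']
c=p[80:320,80:400]; cv2.imwrite('pics/topcrop.png',cv2.resize(c,(800,600),interpolation=cv2.INTER_CUBIC)[:,:,::-1])
def ang(name,c):
    r=cv2.minAreaRect((c[:,:2]*1000).astype(np.float32)); print(name,[np.round(x,1) for x in r[:2]],round(r[2],2))
H=np.zeros(d.shape+(3,)); H[d>0]=cloud('top',d,d>0)
z=H[...,2]
def top(name,lo,hi,zl,zh):
    m=(z>zl)&(z<zh)&(H[...,0]>lo[0])&(H[...,0]<hi[0])&(H[...,1]>lo[1])&(H[...,1]<hi[1])
    q=H[m]; ang(name,q); return q
q=top('die',(.38,.1),(.64,.3),.055,.068)
q=top('tote rim',(.42,-.3),(.74,-.1),.058,.07)
q=top('insert',(.42,-.3),(.74,-.1),.045,.057)
for a in ((.62,.67),(.56,.6)): q=top('done',(a[0],-.27),(a[1],-.14),.1,.125)
q=top('lever',(.4,.04),(.56,.13),.15,.2)
hsv=cv2.cvtColor(p,cv2.COLOR_RGB2HSV)
red=((hsv[...,0]<8)|(hsv[...,0]>172))&(hsv[...,1]>120)&(H[...,0]<.65)&(H[...,0]>.38)&(H[...,1]>0)&(z>.1)
q=H[red];print(np.round(np.percentile(q,[2,50,98],axis=0),3)); ang('red',q)
yel=(abs(hsv[...,0].astype(int)-27)<8)&(hsv[...,1]>120)&(H[...,1]<-.15)&(H[...,0]<.68)&(z<.03)
q=H[yel];print(yel.sum()); ang('pad',q);print(np.round(np.median(q,0),3))
ms=vision  # plate
m=(z>.056)&(z<.068)&(hsv[...,0]>8)&(hsv[...,0]<25)&(hsv[...,1]>90)&(H[...,0]>.4)&(H[...,1]>.1)&(H[...,1]<.28)&(H[...,0]<.6); ang('plate',H[m])
E
```

```text
die [array([500.1, 185.8]), array([156.1, 195.4])] 81.89
tote rim [array([ 576.4, -209.2]), array([260.1, 149.8])] 2.33
insert [array([ 576.9, -205.4]), array([239.5, 139.1])] 2.54
done [array([ 641.4, -206. ]), array([13.2, 90.8])] 2.17
done [array([ 576.3, -208.7]), array([12.6, 89.8])] 2.58
lever [array([471.8,  79.2]), array([63.5, 26.9])] 81.55
[[0.456 0.05  0.173]
 [0.467 0.079 0.179]
 [0.477 0.109 0.184]]
red [array([467. ,  79.5]), array([62.7, 17.3])] 81.55
309
pad [array([ 569.3, -216.4]), array([138.7, 109.2])] 0.49
[ 0.514 -0.217  0.009]
plate [array([497.5, 188.9]), array([ 90.7, 110.8])] 82.04
```

View pics/topcrop.png

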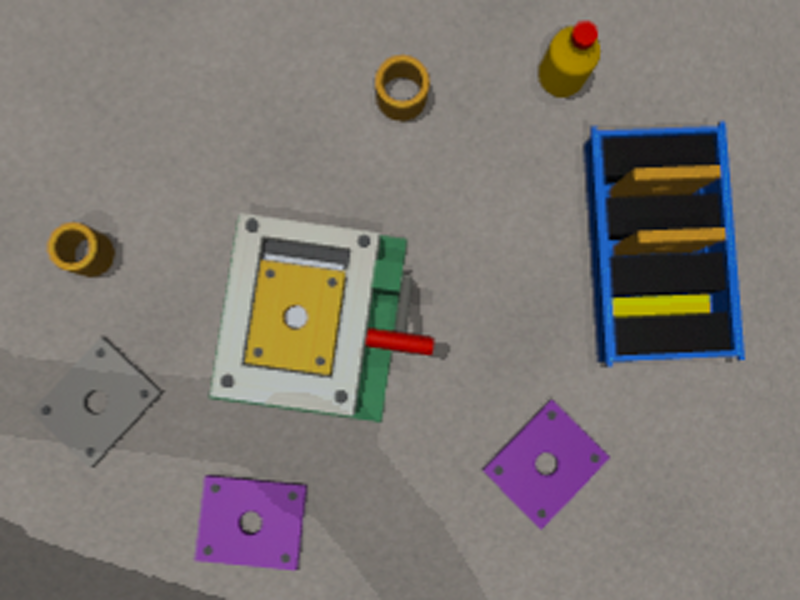

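View pics/scene.png

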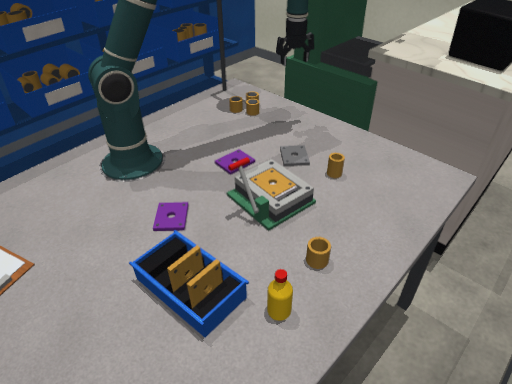

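```bash
cat >> h.py <<'E'
def rz(a):
    a=np.radians(a); return np.array([[np.cos(a),-np.sin(a),0],[np.sin(a),np.cos(a),0],[0,0,1]])
YD,YT=-8.1,2.4
RD=rz(YD); OD=np.array([.552,.1784,0]); OT=np.array([.5764,-.209,0]); RT=rz(YT)
PAD=OT+RT@np.array([-.065,0,0])
def dw(*p): return OD+RD@np.array(p)
def mat(y,z): y=np.array(y,float);z=np.array(z,float); return np.c_[np.cross(y,z),y,z]
def hand(th): a=th-np.pi/6; return np.array([.14*np.sin(a),-.112,.05+.14*np.cos(a)])
s3=np.sqrt(3)/2
E
python3 - <<'E'
from h import *
s=get_state(); print(np.round(s['ee_rot'],2), s['t'])
for sg in (1,-1):
    Rp=RD@mat([0,sg,0],[0,0,-1]); Rg=RD@mat([sg*s3,0,sg*.5],[.5,0,-s3]); Rt=RT@mat([sg,0,0],[0,0,-1])
    for n,p,R in [('push0',dw(-.14,-.112,.16),Rp),('push1',dw(.06,-.112,.16),Rp),('grasp',dw(-.055,0,.12),Rg),('gpre',dw(-.105,0,.207),Rg),('lift',dw(-.055,0,.3),Rg),('place',PAD+[0,0,.08],Rt),('place up',PAD+[0,0,.3],Rt)]:
        q=env.solve_ik(p,R); print(sg,n,np.round(p,3),None if q is None else np.round(q))
E
```

```text
[[-0.93  0.37  0.  ]
 [ 0.37  0.93  0.  ]
 [-0.    0.   -1.  ]] 1.0
1 push0 [0.398 0.087 0.16 ] [-32.   9.  16. 129.  -4.  43.  69.]
1 push1 [0.596 0.059 0.16 ] [-21.  27.  16. 104.  -9.  51.  81.]
1 grasp [0.498 0.186 0.12 ] [-68.  21.  37. 134.  48.  10. -89.]
1 gpre [0.448 0.193 0.207] [-61.   4.  20. 134.  45.  30. -87.]
1 lift [0.498 0.186 0.3  ] [-54.  -1.  18. 123.  33.  40. -67.]
1 place [ 0.511 -0.212  0.08 ] [-20.  40.  53. 114. -43.  48.  60.]
1 place up [ 0.511 -0.212  0.3  ] [-26.  19.  57. 104. -17.  67.  39.]
-1 push0 [0.398 0.087 0.16 ] [ -53.   10.   40.  130.  -10.   43. -105.]
-1 push1 [0.596 0.059 0.16 ] [-39.  31.  41. 105. -25.  54. -85.]
-1 grasp [0.498 0.186 0.12 ] [-43.  18.   8. 132.  68.  19.  72.]
-1 gpre [0.448 0.193 0.207] [-42.   4.   1. 133.  47.  31.  92.]
-1 lift [0.498 0.186 0.3  ] [-39.   0.   3. 123.  33.  40. 113.]
-1 place [ 0.511 -0.212  0.08 ] [ -31.   59.   77.  115.  -65.   67. -104.]
-1 place up [ 0.511 -0.212  0.3  ] [ -37.   30.   78.  104.  -31.   72. -128.]
```

```bash
python3 - <<'E'
from h import *
R=RD@mat([0,1,0],[0,0,-1]); env.grip(0,60)
env.movep(dw(-.135,-.112,.24),R); env.move_l(dw(-.13,-.112,.160),v=.15)
print(get_state()['force'],get_state()['t'])
off=np.array([-.021,0,-.010])
for th in np.linspace(0,1.0,7):
    env.move_l(dw(*(hand(th)+off)),v=.08); s=get_state(); print(round(th,2),np.round(s['force'],1),np.round(s['tool_pos'],3))
for th in np.linspace(1.03,1.15,5):
    hit=env.move_l(dw(*(hand(th)+off)),v=.03,threshold=20); s=get_state(); print(round(th,2),hit,np.round(s['force'],1),np.round(s['tool_pos'],3))
    if hit or np.linalg.norm(s['force'])>45: break
env.wait(.3)
p=s['tool_pos']-RD[:,0]*.05; env.move_l(p,v=.15); env.move_l(p+[-.03,0,.12],v=.25)
for cam in ['top','scene']:
    P,d=vision.camera(cam); save(cam+'2',P); np.savez(cam+'2',p=P,d=d)
print(get_state()['t'])
D=np.load('top2.npz')
for m in vision.masks_of('handle','top')+vision.masks_of('plate','top'):
    c=cloud('top',d if 0 else D['d'],m['pixels']); c=(c-OD)@RD; print(round(m['confidence'],2),m['centre'],np.round(np.percentile(c,[3,50,97],axis=0),3).tolist())
E
```

```text
[-0.00432117 -0.71845434  0.23422479] 4.4167
0.0 [-0.3 -0.1  0.1] [0.446 0.08  0.161]
0.17 [-10.8   1.    8.8] [0.463 0.078 0.171]
0.33 [-7.8  0.8  5.7] [0.487 0.075 0.177]
0.5 [-6.2  0.1  4.2] [0.511 0.071 0.18 ]
0.67 [-3.2  1.5  2.1] [0.534 0.068 0.178]
0.83 [-2.1  1.9  0.2] [0.557 0.065 0.173]
1.0 [-2.5  1.9  0.8] [0.579 0.062 0.164]
1.03 False [-5.4  0.7  2.9] [0.582 0.061 0.163]
1.06 False [-6.2  1.5  6.1] [0.586 0.061 0.161]
1.09 True [-4.6 -0.3  7.2] [0.585 0.061 0.16 ]
10.025
0.94 [177.8, 291.8] [[-0.323, -0.03, 0.008], [-0.281, 0.022, 0.012], [-0.238, 0.074, 0.016]]
0.86 [315.3, 261.9] [[-0.185, -0.348, 0.009], [-0.156, -0.326, 0.012], [-0.124, -0.303, 0.016]]
0.78 [115.8, 243.2] [[-0.231, 0.156, 0.002], [-0.176, 0.207, 0.012], [-0.122, 0.256, 0.016]]
0.72 [195.3, 193.2] [[-0.052, -0.037, 0.06], [-0.027, 0.006, 0.122], [0.008, 0.045, 0.152]]
```

```bash
python3 - <<'E'
from h import *
D=np.load('top2.npz'); m=[m for m in vision.masks_of('plate','top') if abs(m['centre'][0]-195)<8][0]
c=(cloud('top',D['d'],m['pixels'])-OD)@RD
c=c[(c[:,2]>.065)]; a=np.polyfit(c[:,2],c[:,0],1); r=c[:,0]-np.polyval(a,c[:,2]); k=abs(r)<.004; a=np.polyfit(c[k,2],c[k,0],1)
print('slope dx/dz',a,'angle',np.degrees(np.arctan2(1,-a[0])),'yrange',np.percentile(c[k,1],[2,98]),'zmax',c[k,2].max(), 'x at z .1',np.polyval(a,.1))
P=np.load('scene2.npz')['p']; print(vision.get_calibration('scene')['fx'])
cv2.imwrite('pics/s2c.png',cv2.resize(P[120:260,150:350],(800,560),interpolation=cv2.INTER_CUBIC)[:,:,::-1])
E
```

```text
slope dx/dz [-0.5770718   0.04287483] angle 60.011967635493754 yrange [-0.03875949  0.04607778] zmax 0.15434428670856837 x at z .1 -0.01483234560651954
388.8527376527748
```

View pics/s2c.png

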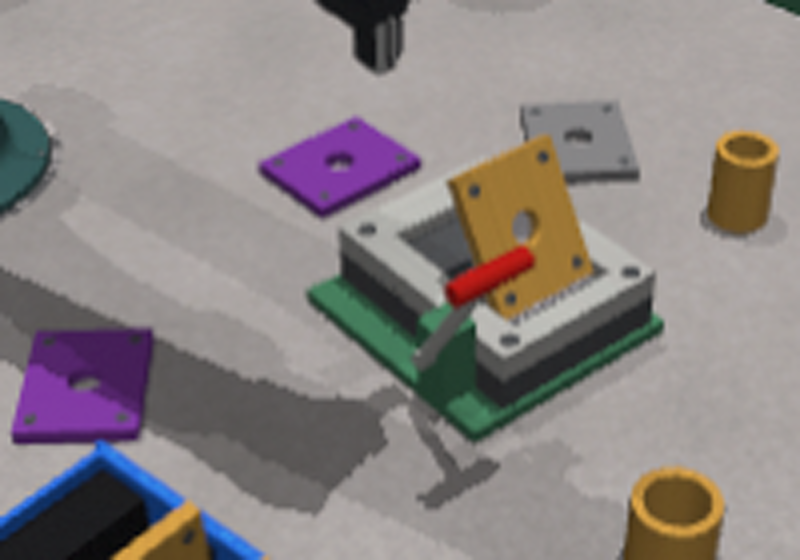

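```bash
cat >> h.py <<'E'
RG=RD@mat([s3,0,.5],[.5,0,-s3]); TZ=np.array([.5,0,-s3]); G=np.array([-.0303,.003,.1145])
E
python3 - <<'E'
from h import *
env.grip(.055,60)
env.movep(dw(*(G-.13*TZ)),RG); env.move_l(dw(*(G-.05*TZ)),v=.2)
hit=env.move_l(dw(*G),v=.06,threshold=12); s=get_state(); print(hit,np.round(s['force'],1),np.round((s['tool_pos']-OD)@RD,4),s['t'])
if not hit:
    env.grip(0,60); s=get_state(); print(s['width'],s['gripper_force'],np.round(s['force'],1))
P,d=vision.camera('scene'); save('s3',P); cv2.imwrite('pics/s3c.png',cv2.resize(P[100:240,170:370],(800,560),interpolation=cv2.INTER_CUBIC)[:,:,::-1]); print(get_state()['t'])
E
```

```text
False [-0.7  0.1  0.4] [-0.0304  0.0032  0.1148] 14.625
0.01124283514540165 58.72794806957245 [-1.6 -1.1  5. ]
15.1333
```

View pics/s3c.png

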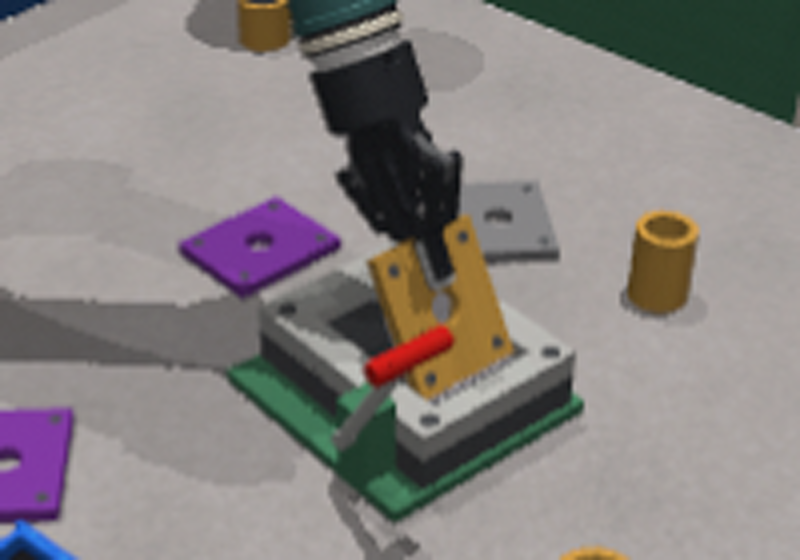

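```bash
python3 - <<'E'
from h import *
env.grip(0,90)
env.move_l(dw(*(G+[-.005,0,.06])),v=.06); env.move_l(dw(*(G+[-.02,0,.2])),v=.15); env.wait(.3)
s=get_state(); print(s['width'],s['gripper_force'],np.round(s['force'],1),s['t'])
Rt=RT@mat([1,0,0],[0,0,-1])
try: env.move_l(PAD+[0,0,.29],Rt,v=.15)
except env.Unreachable as e: print('unr',e); env.movep(PAD+[0,0,.29],Rt)
env.wait(.3); s=get_state(); print(s['width'],np.round(s['force'],1),np.round(s['tool_pos'],3),s['t'])
for cam in ['scene','top']:
    P,d=vision.camera(cam); save(cam+'4',P); np.savez(cam+'4',p=P,d=d)
    for t in ('plate','pad'):
      for m in vision.masks_of(t,cam):
        c=cloud(cam,d,m['pixels']); c=(c-PAD)@RT
        if abs(np.median(c[:,0]))<.06 and abs(np.median(c[:,1]))<.1: print(cam,t,m['confidence'],m['centre'],len(c),np.round(np.percentile(c,[3,50,97],axis=0),4).tolist())
P=np.load('scene4.npz')['p'];cv2.imwrite('pics/s4c.png',cv2.resize(P[150:340,80:300],(690,596),interpolation=cv2.INTER_CUBIC)[:,:,::-1])
E
```

```text
0.010697083935165509 92.27089047431946 [ 0.4 -0.  -7. ] 17.8917
0.01101924873333183 [ 0.4 -0.5 -6.6] [ 0.511 -0.212  0.29 ] 21.0167
scene plate 0.75 [147.7, 195.6] 1424 [[-0.0054, -0.0463, 0.2233], [0.0041, -0.0158, 0.2683], [0.0065, 0.0412, 0.3286]]
top plate 0.58 [368.0, 194.7] 317 [[-0.0072, -0.008, 0.2228], [-0.0022, 0.0295, 0.3164], [0.0056, 0.0442, 0.3313]]
top pad 0.82 [339.8, 201.3] 234 [[-0.0089, -0.0538, 0.0051], [0.0003, 0.0014, 0.0094], [0.009, 0.0465, 0.0127]]
```

View pics/s4c.png

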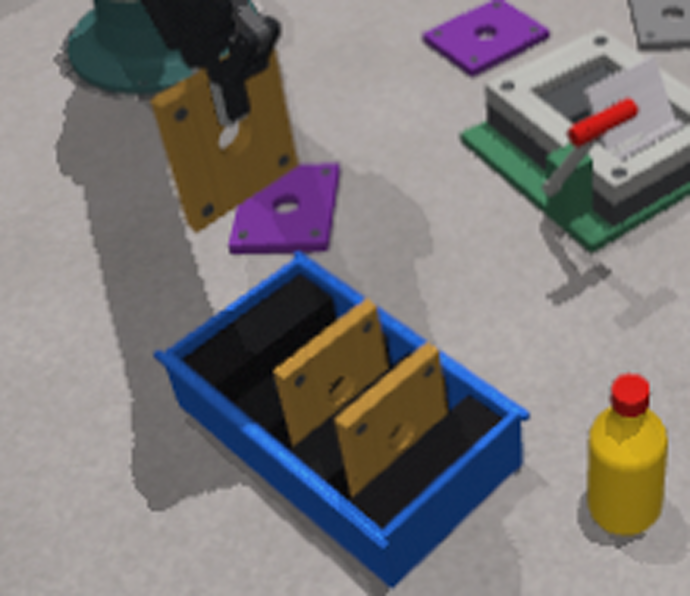

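```bash
python3 - <<'E'
from h import *
env.move_l(PAD+[0,0,.16],v=.12)
h=env.move_l(PAD+[0,0,.09],v=.04,threshold=8); s=get_state(); print(h,np.round(s['tool_pos'],4),np.round(s['force'],1))
if not h:
    h=env.move_l(PAD+[0,0,.070],v=.01,threshold=3); s=get_state(); print(h,np.round(s['tool_pos'],4),np.round(s['force'],1),s['width'],s['t'])
E
```

```text
False [ 0.5116 -0.2118  0.0902] [ 0.2 -0.2 -6.5]
True [ 0.5114 -0.2113  0.0809] [-0.3  1.2  6. ] 0.011077199625565798 25.4917
```

```bash
python3 - <<'E'
from h import *
env.grip(.012,20); env.wait(.3); env.grip(.040); env.wait(.3); s=get_state(); print(np.round(s['force'],1),s['width'])
env.move_l(s['tool_pos']+[0,0,.1],v=.08); env.move_l(s['tool_pos']+[-.05,0.05,.22],v=.2); env.wait(.3)
for cam in ['scene','top']:
    P,d=vision.camera(cam); save(cam+'5',P)
    for m in vision.masks_of('plate',cam)+vision.masks_of('done_a',cam):
        c=cloud(cam,d,m['pixels']); c=(c-PAD)@RT
        if -.06<np.median(c[:,0])<.2 and abs(np.median(c[:,1]))<.1: print(cam,round(m['confidence'],2),m['centre'],len(c),np.round(np.percentile(c,[3,50,97],axis=0),4).tolist())
    if cam=='scene': cv2.imwrite('pics/s5c.png',cv2.resize(P[150:340,80:300],(690,596),interpolation=cv2.INTER_CUBIC)[:,:,::-1])
print(get_state()['t'],np.round(get_state()['force'],1))
E
```

```text
[ 0.3  0.3 -0.5] 0.03970137376708729
scene 0.85 [161.5, 251.6] 921 [[-0.0079, -0.0461, 0.0482], [0.0035, -0.004, 0.0909], [0.0058, 0.0424, 0.1213]]
scene 0.54 [188.2, 266.6] 863 [[0.0584, -0.0451, 0.0466], [0.0694, -0.0044, 0.0897], [0.0715, 0.0409, 0.1186]]
scene 0.91 [188.1, 269.2] 924 [[0.0522, -0.0452, 0.0453], [0.0693, -0.0046, 0.0882], [0.0717, 0.0422, 0.1185]]
scene 0.84 [206.1, 278.8] 927 [[0.1145, -0.0447, 0.0453], [0.1339, -0.0048, 0.0886], [0.1364, 0.0412, 0.1184]]
top 0.45 [341.9, 200.3] 169 [[-0.0066, -0.0105, 0.0234], [-0.0026, 0.0244, 0.1157], [0.0042, 0.0446, 0.1219]]
top 0.77 [344.1, 172.9] 370 [[0.0587, -0.0409, 0.0144], [0.0606, 0.0079, 0.1045], [0.0703, 0.0452, 0.1191]]
top 0.76 [343.8, 152.7] 457 [[0.1233, -0.0424, 0.0198], [0.1247, 0.0041, 0.0932], [0.142, 0.0452, 0.1185]]
29.5417 [ 0.2 -0.2  0.7]
```

View pics/s5c.png

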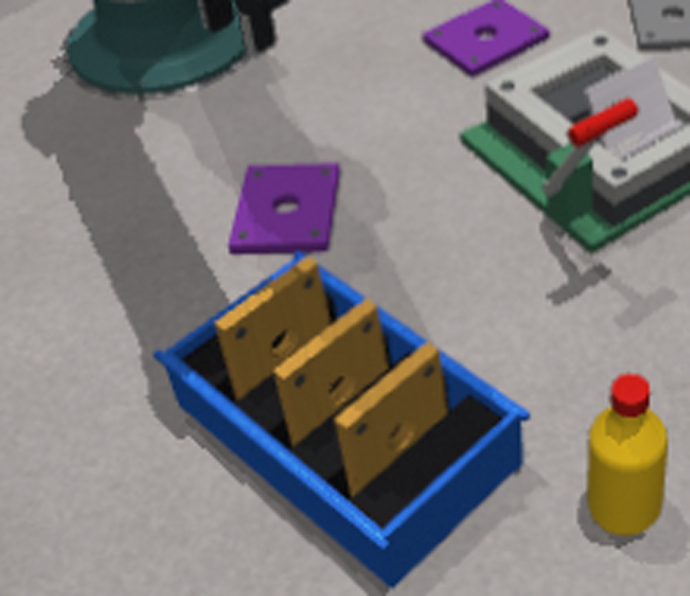

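The plate stands upright and seated on the pad. Its top is 3 mm above the two finished plates, which matches the pad's thickness, and the gripper is clear.

```bash
python3 -c "
from h import *
print(order.finish_job())"
```

```text
the job is handed in; nothing more can be done
None
```

The job is handed in at about 30 s of the 72 s allowed: the lever was pushed to its stop and the bronze plate was lifted out and stood upright on the yellow pad; the last pictures show it seated there, both finished plates still upright, and the gripper clear, but the hand-in returned no verdict.

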